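Unlock and eject a docked portable drive

TASK

Eject the blue portable drive from the white docking tray: with a fingertip push the lever of the round locking disc round until the slot in the disc lines up with the steel eject bar, then push the bar by its upright tab straight through the disc until it stops, so that it slides the drive part-way out of its bay. Do not pinch the lever or the tab, do not touch or lift the drive itself, and leave everything else where it lies. Finish with the hand clear.

Things in the scene. Friction and masses are not known exactly. Their poses are not given: they have to be found in the camera images.
- dock: White plastic docking tray, 258 x 104 mm, fixed. Origin at console height, straight below the locking disc's axis; +x is the eject direction, z up. Deck: x -136 to +22, y -52 to +52 mm, top at 24 mm, with the bar's open channel along y = 0. Bay for the drive: x +22 to +122 mm, open in front, floor at 10 mm, side rails to 26 mm. (Heights are above the console.)
- lock_disc (a joint): Turn of the locking disc, rad, counter-clockwise seen from above. At 0 its slot lines up with the bar and its lever points to the dock's +y. It starts at 0.6 to 1.2, the lever swung back towards the bar's tab. Plain friction (about 1 N at the lever's tab): it stays where it is left, does not click at 0, and turns on to -1.4. The bar enters within about 0.2 of 0; further off the disc blocks it.
- disc_axis (a point): Point on the upright axis of the dark steel locking disc (40 mm across, two cheeks 14 to 25 mm above the console with a 13 mm wide slot right across between them), at the top of the cheeks, 25 mm up. Fixed on the dock, axes as the dock's.
- lever_tab (a point): Centre of the upright tab at the end of the disc's lever, 42 mm from the disc's axis, 38 mm above the console. Tab 8 mm thick along the swing, 12 mm along the lever, 29 to 47 mm above the console, on a 10 mm wide flat lever with its top at 29 mm. Axes turn with the disc: y outward along the lever; pushing the tab towards its +x turns the disc clockwise, towards 0.
- eject_bar (a joint): Travel of the steel eject bar along the dock's +x, m. It starts between 0 and 0.010; at 0.088 it is against its stop, fully home. Friction about 2 N. Blocked at about 0.014 while the disc is across it. It meets the drive near 0.058 and then slides it ahead.
- bar_tab (a point): Centre of the upright tab at the rear end of the eject bar, 36 mm above the console; axes as the dock's. The tab is a plate 6 mm thick (along x), 22 mm wide (along y), standing from 21 to 47 mm above the console; push its rear (-x) face towards +x. At travel 0 it lies at x -124 mm, fully home at x -36 mm in the dock's frame.
- bar_nose (a point): Tip of the bar's round nose, 90 mm ahead of the bar's tab, 18 mm above the console. The bar is 10 mm wide and 7 mm high (14.5 to 21.5 mm above the console).
- drive_center (a point): Centre of the blue portable drive lying flat in the dock's bay, 115 x 78 x 14 mm, long side along the dock's x (its own x too), 17 mm above the console. Loose, about 0.17 kg. It starts 81.5 to 83.5 mm ahead of the disc's axis and is at about 111.5 mm once ejected.
- spare_drive: Another loose blue drive of the same size lying flat on the console on the dock's +y side. Origin at the centre of its underside. Bystander.
- hex_set: Folding steel hex key set, 92 x 30 x 26 mm, lying by the dock. Origin at the centre of its underside. Bystander.
- usb_stick: Black memory stick, 51 x 18 x 9 mm, lying by the dock. Origin on its underside. Bystander.
- screwdriver: Black-handled screwdriver, 150 mm long, lying by the dock. Origin on its underside near the middle. Bystander.
- mug: White mug, 82 mm across, 95 mm high, to the right of the dock. Origin at the centre of its underside. Bystander.
- jar: Lidded glass jar, 72 mm across, 85 mm high, on the upper of two clear acrylic tiers to the far left (240 x 300 mm, 144 mm high, fixed, three drives in the lower). Origin at the centre of its underside. Bystander.
- enclosure: White plastic drive enclosure, 128 x 82 x 20 mm, on the upper acrylic tier. Origin at the centre of its underside. Bystander.
Mind the look-alikes: they are no part of the job. What is shaped like the part that bears drive_center but green is not meant.

How it is judged:
On the way, in this order (a step that is already met when the one before it is completed fails the run):
1. the disc's slot is lined up with the bar while the drive is still in its bay (value of joint lock_disc between -0.25 and 0.25 rad and x of drive_center in the frame of dock below 0.087 m), for 0.1 s.
2. the bar is pushed through the disc to its stop and the drive is out (value of joint eject_bar above 0.084 m and x of drive_center in the frame of dock between 0.107 and 0.13 m and y of drive_center in the frame of dock between -0.004 and 0.004 m and z of drive_center in the frame of dock between 0.014 and 0.02 m), for 0.2 s.
At the end, for the whole second after the job is handed in: The eject bar is through the disc and home (travel over 84 of 88 mm), the disc's slot is in line with it (within 0.15 rad), and the drive lies flat and still between the bay's rails, its centre 107 to 130 mm ahead of the disc's axis (about 30 mm further out than at the start) (all of step 2 and value of joint lock_disc between -0.15 and 0.15 rad and angle between drive_center's own z axis and vertical below 0.05 rad and linear speed of docked_drive below 0.01 m/s); the robot touches nothing.
It fails at once if the hand or the arm touches the docked drive (contact force between any of the fingers, the arm and docked_drive above 0.5 N).
It fails at once if the docked drive is lifted or tipped (z of drive_center in the frame of dock above 0.025 m or angle between drive_center's own z axis and vertical above 0.15 rad).
It fails at once if the lever's tab is pinched from both sides (contact force between the fingers and lock_disc_c4 above 2 N and contact force between the fingers and lock_disc_c5 above 2 N).
It fails at once if the bar's tab is pinched from both sides (contact force between the fingers and eject_bar_c2 above 2 N and contact force between the fingers and eject_bar_c3 above 2 N).
It fails at once if a bystander is shifted by more than 15 mm or lifted (distance of any of spare_drive, hex_set, usb_stick, screwdriver, mug, jar, enclosure from where it was at the start of the episode above 0.015 m).
It also fails if it takes over 43 s, if anything falls off the work surface, if the arm or the gripper's body presses on something with over 40 N, if the wrist force passes 120 N, or if a joint passes its speed limit or range.

ROBOT

A 6-joint arm with a two-finger parallel gripper is mounted at the origin on the work surface. World frame = base frame: x ahead of the robot, y to its left, z up, the work surface at z = 0. Lengths are in m, angles in rad, forces in N, time in s.
With the tool pointing down it reaches from about 0.3 to 0.875 m from the base axis. Payload 6.4 kg.
Tool frame: the origin (TCP) lies at the very end of the fingers, on their centre line; the grasp point (between the pads) lies 19 mm behind it (env.hold_point_z is the distance from the TCP to the grasp point, in m); z points along the fingers, y is the line along which they close (so a half turn about z gives the same grasp; the last joint's range is limited). The gripper opens to 88 mm and grips with 3 to 60 N. Pads are 18 mm wide; open, the fingers measure 123 mm over their backs; the gripper's body (75 mm by 187 mm) begins 45 mm behind the grasp point.
Start: joints at [-1.366, 0.181, 1.607, -0, 1.354, -0.206], TCP at [0.23, -0.527, 0.239] pointing down, gripper open.
Joint ranges: [-2.99, 2.99], [-0.89, 2.07], [0.3, 2.58], [-1.14, 4.28], [0, 2.63], [-3.12, 3.12]. Speed limits (rad/s): [2.57, 2.57, 3.01, 3.14, 3.14, 3.14].

INTERFACE

Orientations are given as a unit quaternion [x, y, z, w].
In Python, from station import env gives the robot as it stands. The module is installed in compiled form; this text tells all that it offers.
- The arm moves only by the tool jog_arm, never from a script. Its argument "motion" is a list of rows, each a list of 7 numbers: the turn, a rotation vector about the tool's x, y, z in degrees, then the shift along the tool's x, y, z in m, then the closure, from 0 (fully open) to 1 (shut). In form: [[wx, wy, wz, dx, dy, dz, gripper], ...]. A call has 1 to 10 rows; each row is the pose to reach, as a shift and turn from the pose commanded when the call began, along the tool's axes at that moment; what a row does not reach only later rows make up. A row lasts 1/8 s, in which the tool goes at most 62.5 mm and 10.7 degrees, less where a joint would pass 70% of its speed; a pose out of reach is approached as far as the arm can. A call with a gripper value outside its range is refused whole. The fingers move at their own pace and stop on an object; "grip_force" is the grip in N (left out, the last holds). Time passes only in rows, so rows that repeat a pose let the fingers close. It gives the time, the measured TCP pose, the force, the opening and the grip force at its end, in the units of the state.
- env.get_obs(): the state, without advancing time (a new reading comes with each control period).
- env.capture(name): name is "scene" or "top" or "wrist"; returns the picture (400x640x3 uint8, blue, green, red); there is no depth.
- env.camera_params(name): a dict with "fov_y" (degrees; the focal length in pixels is half the picture's height over the tangent of half this angle, whatever the lens; pixels are square), "cx", "cy" (the principal point, pixels), "R" (3x3) and "t" (3): a world point X has camera coordinates R X + t. Camera axes: x right, y down, z forward; pixel columns grow to the right and rows downward; lengths in m; the calibration is good to about 2 mm. A picture is of the moment at which its call begins: read the wrist's pose just before it. camera_params takes no time and is no camera call; for the wrist camera it gives the pose at the moment of the call.
- env.finish_job(): hands the job in; it is judged then, once.
The state is a dict: "time": time; "qpos": joint angles; "qvel": joint speeds; "joint_efforts": joint torques, N m; "tcp_pos": TCP position; "ee_rot": TCP orientation; "ft_force": force on the tool from outside, world axes, zero at the start; "torque": the same for the moment, N m; "grip_width": opening from 0.0 (shut) to 1.0 (fully open); "gripper_force": force on a finger pad.
Only numpy, scipy, OpenCV 4.12 (cv2) and the standard library are available. Lean on these libraries where they do the work, as an engineer would, in place of code of your own. Each camera call takes 0.05 s, during which the arm holds its last target. There are 200 camera calls.

## Working session

There is one attempt and no reset: what is moved stays moved. The work goes in short steps, Python scripts to look and compute and a tool call to move; the robot and the scene stay as the last step left them, time stands still between calls to the robot, and variables do not carry over. Pictures are saved under pics/ and viewed, at most 10 in all, crops included, and the job is handed in when it is done.

Besides the shell and the picture viewer there is one more tool, called after ">>>" by a JSON object that holds its "api" and its "payload". jog_arm: Moves the arm, as the interface text tells. Its arguments: {"type":"object","properties":{"motion":{"type":"array","items":{"type":"array","items":{"type":"number"}}},"grip_force":{"type":"number"}},"required":["motion"]}

```bash
mkdir -p pics && python3 - <<'E'
from station import env
import cv2
o=env.get_obs();print({k:o[k] for k in('time','tcp_pos','ee_rot','ft_force','grip_width')})
for n in('scene','top'):
    p=env.camera_params(n);print(n,p)
    cv2.imwrite(f'pics/{n}0.png',env.capture(n))
E
```

```text
{'time': 0.0, 'tcp_pos': array([ 0.2295126 , -0.52662947,  0.23784095]), 'ee_rot': array([ 9.78980761e-01,  2.03950883e-01, -6.80925005e-06, -8.40886548e-04]), 'ft_force': array([-1.23396447, -0.03942032,  0.18852752]), 'grip_width': 1.0046365502034256}
scene {'fov_y': 50.94181531798851, 'cx': 324.12411154055616, 'cy': 207.49253620236954, 'R': array([[-8.57046546e-01,  5.15238700e-01, -5.47520832e-04],
       [ 4.27531714e-01,  7.10561132e-01, -5.58855537e-01],
       [-2.87554954e-01, -4.79199291e-01, -8.29264848e-01]]), 't': array([ 0.47072223, -0.23617152,  1.60157572])}
top {'fov_y': 54.73605180021115, 'cx': 317.9160013637877, 'cy': 200.97781476989726, 'R': array([[ 0.02196539, -0.99965848, -0.01415785],
       [-0.98986873, -0.01975895, -0.14060402],
       [ 0.14027626,  0.01710284, -0.98996468]]), 't': array([0.07416118, 0.57257171, 1.06893375])}
```

View pics/top0.png

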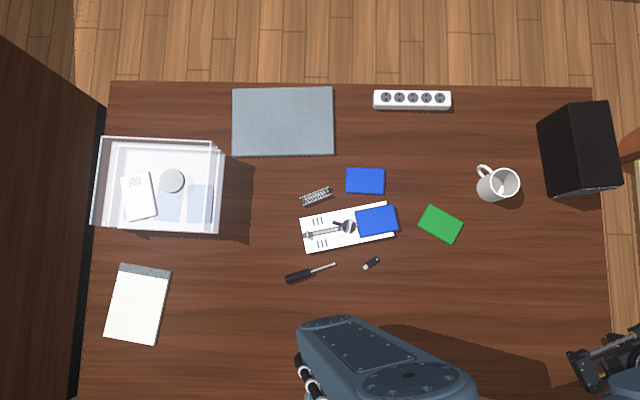

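View pics/scene0.png

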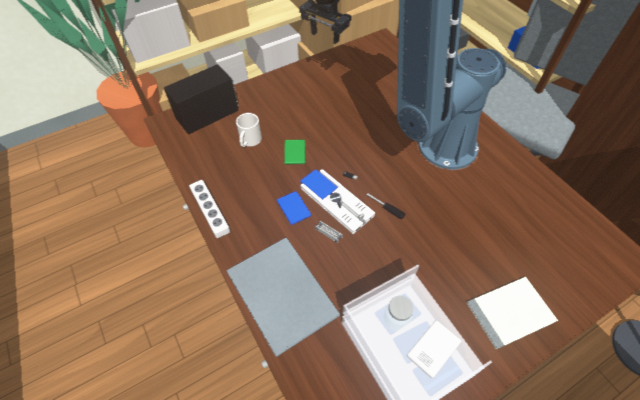

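The top view shows the dock at about (348,228), with the docked drive at (377,221) and the lever and disc near (345,226). The spare drive is at (365,180) and the green look-alike at (440,224). Next I'll get a rough dock pose, then look from the wrist.

```bash
cat > h.py <<'E'
import numpy as np,cv2
from station import env
from scipy.spatial.transform import Rotation as Ro
def K(p,h=400):
    f=h/2/np.tan(np.radians(p['fov_y'])/2);return f
def ray(p,uv,z):
    f=K(p);d=np.array([(uv[0]-p['cx'])/f,(uv[1]-p['cy'])/f,1.]);R=np.array(p['R']);t=np.array(p['t'])
    c=-R.T@t;w=R.T@d;return c+w*(z-c[2])/w[2]
def proj(p,X):
    q=np.array(p['R'])@X+p['t'];f=K(p);return np.array([f*q[0]/q[2]+p['cx'],f*q[1]/q[2]+p['cy']])
E
python3 - <<'E'
from h import *
im=cv2.imread('pics/top0.png');p=env.camera_params('top')
hsv=cv2.cvtColor(im,cv2.COLOR_BGR2HSV)
m=cv2.inRange(hsv,(105,150,80),(130,255,255))
for c in cv2.findContours(m,0,2)[0]:
    if cv2.contourArea(c)>200:
        r=cv2.minAreaRect(c);B=np.array([ray(p,q,.024)[:2] for q in cv2.boxPoints(r)]);print(r,B.mean(0),B[1]-B[0],B[2]-B[1])
m=cv2.inRange(hsv,(0,0,190),(179,50,255))
for c in cv2.findContours(m,0,2)[0]:
    if cv2.contourArea(c)>150: print(cv2.minAreaRect(c))
wp=env.camera_params('wrist');o=env.get_obs()
T=Ro.from_quat(o['ee_rot']).as_matrix();print('wristcam in tool',T.T@(-wp['R'].T@wp['t']-o['tcp_pos']),(wp['R']@T).round(3),wp['fov_y'],wp['cx'],wp['cy'])
print('toolaxes',T.round(3))
E
```

```text
((376.4569091796875, 220.29701232910156), (26.679115295410156, 39.366512298583984), 78.02386474609375) [ 0.52048217 -0.08398523] [ 0.02616634 -0.11156589] [-0.07552437 -0.01549141]
((364.47540283203125, 180.44305419921875), (38.27431106567383, 25.34979820251465), 3.1798300743103027) [ 0.63704559 -0.04876767] [ 0.07577283 -0.00321853] [-0.00429675 -0.11247969]
((135.1055908203125, 307.5862731933594), (51.73170471191406, 69.53658294677734), 12.68038272857666)
((346.04901123046875, 226.66641235351562), (36.47037124633789, 89.82196807861328), 78.36637115478516)
((497.7912902832031, 181.28390502929688), (43.63486099243164, 29.273096084594727), 8.426969528198242)
((156.7237548828125, 183.74862670898438), (131.34451293945312, 92.55609893798828), 3.012787342071533)
((412.0, 97.5), (15.0, 76.0), 90.0)
wristcam in tool [ 7.12498716e-02 -1.18857936e-04 -1.45739220e-01] [[ 0.001  1.    -0.001]
 [-0.961  0.001 -0.277]
 [-0.277  0.001  0.961]] 70.25878418252329 319.92605217717977 197.5782410075341
toolaxes [[ 0.917  0.399 -0.   ]
 [ 0.399 -0.917  0.002]
 [ 0.    -0.002 -1.   ]]
```

>>> {"api": "jog_arm", "payload": {"motion": [[0,0,-80,0.408,-0.43,0.04,1],[0,0,-80,0.408,-0.43,0.04,1],[0,0,-80,0.408,-0.43,0.04,1],[0,0,-80,0.408,-0.43,0.04,1],[0,0,-80,0.408,-0.43,0.04,1],[0,0,-80,0.408,-0.43,0.04,1],[0,0,-80,0.408,-0.43,0.04,1],[0,0,-80,0.408,-0.43,0.04,1],[0,0,-80,0.408,-0.43,0.04,1],[0,0,-80,0.408,-0.43,0.04,1]]}}

```text
time: 1.35
tcp_pos: [0.432, 0.0329, 0.1983]
ee_rot: [0.618, 0.786, 0.0, -0.0]
ft_force: [1.2, -0.2, -0.6]
grip_width: 0.001
gripper_force: 0.0
```

>>> {"api": "jog_arm", "payload": {"motion": [[0,0,0,0,0,0,1],[0,0,0,0,0,0,1]]}}

```text
time: 1.6
tcp_pos: [0.4316, 0.0295, 0.1985]
ee_rot: [0.619, 0.786, -0.0, -0.0]
ft_force: [0.0, -0.7, 0.6]
grip_width: 0.002
gripper_force: 0.0
```

```bash
python3 - <<'E'
from h import *
o=env.get_obs();print({k:o[k] for k in('time','tcp_pos','ee_rot','ft_force','grip_width','qpos')})
import pickle
pickle.dump((env.camera_params('wrist'),o),open('w1.pkl','wb'))
im=env.capture('wrist');cv2.imwrite('pics/w1.png',im)
E
```

```text
{'time': 1.6, 'tcp_pos': array([0.43160235, 0.02953202, 0.19847933]), 'ee_rot': array([ 6.18733095e-01,  7.85601166e-01, -3.44955014e-04, -2.13734455e-04]), 'ft_force': array([ 0.04603511, -0.66355293,  0.59552636]), 'grip_width': 0.0016455179991766047, 'qpos': array([-2.07144042e-01, -1.07450424e-01,  1.98984772e+00, -4.50007454e-04,
        1.25988470e+00, -4.43544382e-01])}
```

View pics/w1.png

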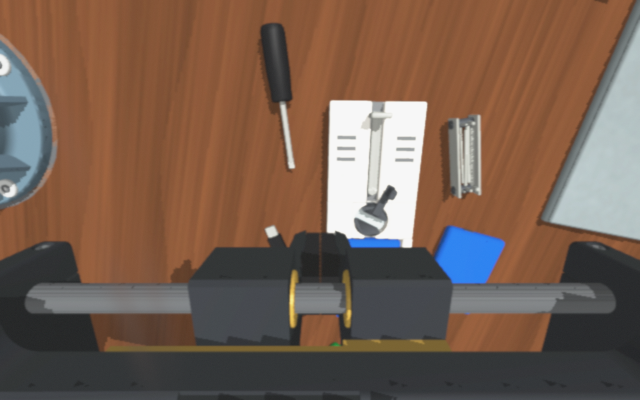

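The wrist view shows the bar tab near (377,115), the disc near (371,218) and the lever tab near (391,191). The dock's rear corners are near (331,101) and (427,102). I'll enlarge that region.

```bash
python3 - <<'E'
from h import *
im=cv2.imread('pics/w1.png')[90:250,320:440]
cv2.imwrite('pics/w1c.png',cv2.resize(im,None,fx=3.75,fy=3.75,interpolation=cv2.INTER_CUBIC))
import pickle;p,o=pickle.load(open('w1.pkl','rb'))
hsv=cv2.cvtColor(cv2.imread('pics/w1.png'),cv2.COLOR_BGR2HSV)
m=cv2.inRange(hsv,(0,0,215),(179,40,255));m[:90]=0;m[250:]=0;m[:,:300]=0;m[:,440:]=0
def edge(side):
    pts=[]
    for r in range(112,232,2):
        c=np.where(m[r])[0]
        if len(c): pts.append(ray(p,((c.min()-.5) if side==0 else c.max()+.5,r),.024)[:2])
    return np.array(pts)
for s in(0,1):
    e=edge(s);vx,vy,x,y=cv2.fitLine(e.astype(np.float32),cv2.DIST_HUBER,0,.001,.001).ravel();print(s,np.degrees(np.arctan2(vy,vx)),x,y)
rows=[]
for c in list(range(336,366,2))+list(range(392,422,2)):
    r=np.where(m[:,c])[0];rows.append(ray(p,(c,r.min()-.5),.024)[:2])
vx,vy,x,y=cv2.fitLine(np.array(rows).astype(np.float32),cv2.DIST_HUBER,0,.001,.001).ravel();print('rear',np.degrees(np.arctan2(vy,vx)),x,y)
E
```

```text
0 -77.2833 0.43858936 0.040617507
1 -77.18343 0.5456952 0.037415944
rear 12.759397 0.46007118 0.12535603
```

View pics/w1c.png

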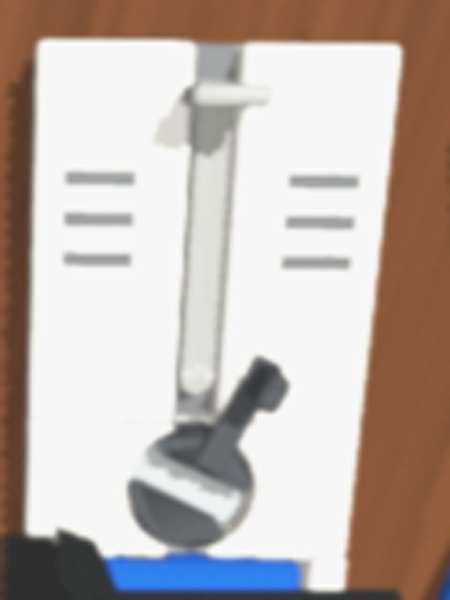

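```bash
python3 - <<'E'
from h import *
import pickle;p,o=pickle.load(open('w1.pkl','rb'))
yaw=np.radians(-77.2);X=np.array([np.cos(yaw),np.sin(yaw)]);Y=np.array([-X[1],X[0]])
a=np.array([.43859,.04062]);b=np.array([.54570,.03742]);r=np.array([.46007,.12536])
ya,yb=a@Y,b@Y;O=X*(r@X+.136)+Y*(ya+yb)/2
print('width',yb-ya,'O',O)
D=lambda uv,z:(lambda w:((w-O)@X,(w-O)@Y))(ray(p,(uv[0]/3.75+320,uv[1]/3.75+90),z)[:2])
for n,uv,z in[('disc',(190,487),.025),('bartabtop',(231,94),.047),('levtab',(268,375),.047),('levtab2',(275,392),.047),('slotA',(133,480),.02),('slotB',(240,505),.02),('drvL',(110,556),.024),('drvR',(303,560),.024),('nose',(197,378),.021)]: print(n,np.round(D(uv,z),4))
T=Ro.from_quat(o['ee_rot']).as_matrix();print('tool x az',np.degrees(np.arctan2(T[1,0],T[0,0])),'tcp dock',(o['tcp_pos'][:2]-O)@X,(o['tcp_pos'][:2]-O)@Y)
E
```

```text
width 0.10373929214728661 O [ 0.50204809 -0.00456863]
disc [-0.0012  0.0001]
bartabtop [-0.1215 -0.0003]
levtab [-0.044   0.0161]
levtab2 [-0.039   0.0186]
slotA [-0.0015 -0.0175]
slotB [0.0066 0.0178]
drvL [ 0.0235 -0.0242]
drvR [0.0239 0.0388]
nose [-0.0361  0.0008]
tool x az 103.55264016600817 tcp dock -0.04886037309282997 -0.0611401689949012
```

```bash
cat >> h.py <<'E'
yaw=np.radians(-77.2);X=np.array([np.cos(yaw),np.sin(yaw)]);Y=np.array([-X[1],X[0]]);O=np.array([.50205,-.00457])
def dock(w): return (np.asarray(w)[:2]-O)@X,(np.asarray(w)[:2]-O)@Y
def goal(x,y,z,phi,T=None,c=None):
    o=env.get_obs();T=Ro.from_quat(o['ee_rot']).as_matrix() if T is None else T;c=o['tcp_pos'] if c is None else c
    az=yaw+np.pi+phi;G=np.array([[np.cos(az),np.sin(az),0],[np.sin(az),-np.cos(az),0],[0,0,-1]]).T
    G=np.column_stack([[np.cos(az),np.sin(az),0],[np.sin(az),-np.cos(az),0],[0,0,-1]])
    w=Ro.from_matrix(T.T@G).as_rotvec(degrees=True);d=T.T@(np.r_[O+x*X+y*Y,z]-c)
    return np.r_[w.round(1),d.round(4)]
def arc(phi,z,off=-.013,r=.042):
    return off*np.cos(phi)-r*np.sin(phi),off*np.sin(phi)+r*np.cos(phi),z,phi
E
python3 - <<'E'
from h import *
print(goal(*arc(1.4,.06)),goal(*arc(1.4,.034)))
E
```

```text
[-0.000e+00 -0.000e+00 -7.950e+01 -5.500e-03  5.550e-02  1.386e-01] [-0.000e+00 -0.000e+00 -7.950e+01 -5.500e-03  5.550e-02  1.646e-01]
```

>>> {"api": "jog_arm", "payload": {"motion": [[0,0,-20,0,0.02,0.03,1],[0,0,-79.5,-0.0055,0.0555,0.08,1],[0,0,-79.5,-0.0055,0.0555,0.12,1],[0,0,-79.5,-0.0055,0.0555,0.1386,1],[0,0,-79.5,-0.0055,0.0555,0.1386,1],[0,0,-79.5,-0.0055,0.0555,0.1386,1],[0,0,-79.5,-0.0055,0.0555,0.1386,1],[0,0,-79.5,-0.0055,0.0555,0.1386,1],[0,0,-79.5,-0.0055,0.0555,0.1386,1],[0,0,-79.5,-0.0055,0.0555,0.1386,1]]}}

```text
time: 2.9
tcp_pos: [0.4872, 0.0368, 0.0602]
ee_rot: [-0.025, 1.0, -0.0, 0.0]
ft_force: [0.2, 0.2, 0.2]
grip_width: 0.006
gripper_force: 0.0
```

```bash
python3 - <<'E'
from h import *
o=env.get_obs();print(o['time'],dock(o['tcp_pos']),o['tcp_pos'][2],o['ft_force'],goal(*arc(1.4,.034)))
im=env.capture('wrist');cv2.imwrite('pics/w2.png',im)
E
```

```text
2.9 (np.float64(-0.0435855649620532), np.float64(-0.0052795436860940785)) 0.060243622476479644 [0.17323772 0.23374176 0.21700155] [-0.      0.     -0.1     0.0004 -0.0001  0.0262]
```

View pics/w2.png

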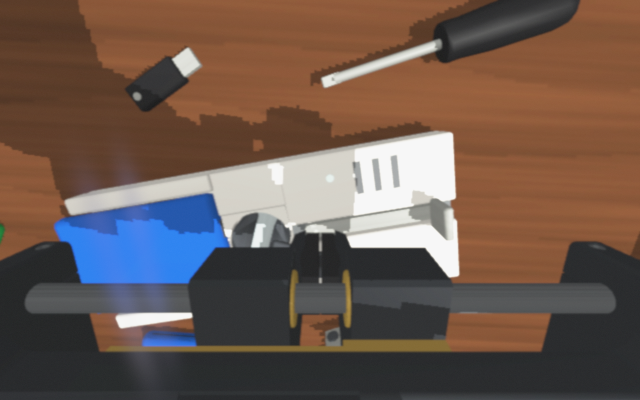

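The finger is over the dock behind the lever tab. The tab's top shows at about (333,337), on the side I'll push toward. Descending now.

>>> {"api": "jog_arm", "payload": {"motion": [[0,0,0,0.0004,0,0.015,1],[0,0,0,0.0004,0,0.026,1],[0,0,0,0.0004,0,0.026,1]]}}

```text
time: 3.32
tcp_pos: [0.4855, 0.0379, 0.0325]
ee_rot: [-0.026, 1.0, 0.0, -0.002]
ft_force: [0.2, 0.5, 0.0]
grip_width: 0.005
gripper_force: 0.0
```

```bash
python3 - <<'E'
from h import *
o=env.get_obs();print(o['time'],dock(o['tcp_pos']),o['tcp_pos'][2],o['ft_force'])
for f in np.linspace(1.4,0,11)[1:]: print(round(f,2),goal(*arc(f,.034)))
E
```

```text
3.325 (np.float64(-0.04505357909860373), np.float64(-0.006773858470615069)) 0.032505715070062835 [0.17252443 0.52028657 0.0443391 ]
1.26 [ 0.0e+00 -2.0e-01  8.0e+00 -7.3e-03  2.0e-04 -1.5e-03]
1.12 [ 0.00e+00 -2.00e-01  1.61e+01 -1.34e-02  7.00e-04 -1.50e-03]
0.98 [ 0.00e+00 -2.00e-01  2.41e+01 -1.96e-02  4.00e-04 -1.60e-03]
0.84 [-0.00e+00 -2.00e-01  3.21e+01 -2.56e-02 -8.00e-04 -1.60e-03]
0.7 [-0.00e+00 -2.00e-01  4.01e+01 -3.14e-02 -2.80e-03 -1.60e-03]
0.56 [-0.00e+00 -2.00e-01  4.81e+01 -3.69e-02 -5.50e-03 -1.60e-03]
0.42 [-1.00e-01 -2.00e-01  5.62e+01 -4.20e-02 -9.10e-03 -1.60e-03]
0.28 [-1.00e-01 -2.00e-01  6.42e+01 -4.65e-02 -1.33e-02 -1.70e-03]
0.14 [-1.00e-01 -2.00e-01  7.22e+01 -5.03e-02 -1.80e-02 -1.70e-03]
0.0 [-1.00e-01 -2.00e-01  8.02e+01 -5.35e-02 -2.33e-02 -1.70e-03]
```

>>> {"api": "jog_arm", "payload": {"motion": [[0,-0.2,8,-0.0073,0.0002,-0.0015,1],[0,-0.2,16.1,-0.0134,0.0007,-0.0015,1],[0,-0.2,24.1,-0.0196,0.0004,-0.0016,1],[0,-0.2,32.1,-0.0256,-0.0008,-0.0016,1],[0,-0.2,40.1,-0.0314,-0.0028,-0.0016,1],[0,-0.2,48.1,-0.0369,-0.0055,-0.0016,1],[0,-0.2,56.2,-0.042,-0.0091,-0.0016,1],[0,-0.2,64.2,-0.0465,-0.0133,-0.0017,1],[0,-0.2,64.2,-0.0465,-0.0133,-0.0017,1]]}}

```text
time: 4.45
tcp_pos: [0.534, 0.0268, 0.0357]
ee_rot: [0.508, 0.861, 0.0, 0.002]
ft_force: [-0.4, 0.4, 0.3]
grip_width: 0.004
gripper_force: 0.0
```

```bash
python3 - <<'E'
from h import *
o=env.get_obs();print(o['time'],dock(o['tcp_pos']),arc(.28,.034),o['tcp_pos'][2],o['ft_force'])
for f in (.21,.14,.07,0): print(round(f,2),goal(*arc(f,.034)))
cv2.imwrite('pics/t2.png',cv2.resize(env.capture('top')[190:260,290:410],None,fx=5,fy=5,interpolation=cv2.INTER_CUBIC))
E
```

```text
4.45 (np.float64(-0.023490645009302355), np.float64(0.03814345270049426)) (np.float64(-0.0241006579377328), np.float64(0.0367717049777189), 0.034, 0.28) 0.03567850818404786 [-0.42597723  0.35862911  0.25588876]
0.21 [ 1.0e-01  1.0e-01  4.1e+00 -2.0e-03 -3.0e-04  1.7e-03]
0.14 [ 1.0e-01  1.0e-01  8.1e+00 -5.0e-03  2.0e-04  1.7e-03]
0.07 [ 1.00e-01  1.00e-01  1.21e+01 -8.10e-03  6.00e-04  1.70e-03]
0 [ 1.00e-01  1.00e-01  1.61e+01 -1.11e-02  8.00e-04  1.70e-03]
```

View pics/t2.png

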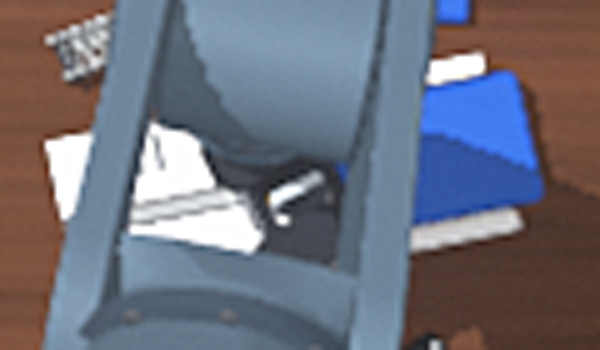

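The top view shows the disc's slot from (270,195) to (320,175), nearly parallel to the bar channel. It looks about 0.2–0.3 rad short, as commanded. I'll finish the turn, then back off.

>>> {"api": "jog_arm", "payload": {"motion": [[0,0,4.1,-0.002,-0.0003,0.001,1],[0,0,8.1,-0.005,0.0002,0.001,1],[0,0,12.1,-0.0081,0.0006,0.001,1],[0,0,16.1,-0.0111,0.0008,0.001,1],[0,0,16.1,-0.0111,0.0008,0.001,1],[0,0,16.1,-0.0111,0.0008,0.001,1]]}}

```text
time: 5.25
tcp_pos: [0.54, 0.0175, 0.0349]
ee_rot: [0.623, 0.782, 0.0, 0.002]
ft_force: [0.3, 0.5, 0.2]
grip_width: 0.007
gripper_force: 0.0
```

```bash
python3 - <<'E'
from h import *
o=env.get_obs();print(o['time'],dock(o['tcp_pos']),o['tcp_pos'][2],o['ft_force'])
print(goal(-.06,.042,.035,0),goal(-.15,.0,.1,0),goal(-.15,0,.034,0))
E
```

```text
5.25 (np.float64(-0.01315628925570396), np.float64(0.04191431200405272)) 0.03492880665413423 [0.2984713  0.48497508 0.19076515]
[ 0.2     0.1     0.1     0.0468  0.0002 -0.0002] [ 0.2     0.1     0.1     0.1368 -0.0415 -0.0655] [ 0.2     0.1     0.1     0.1369 -0.0417  0.0005]
```

>>> {"api": "jog_arm", "payload": {"motion": [[0,0,0,0.02,0,0,1],[0,0,0,0.02,0,-0.03,1],[0,0,0,0.007,-0.04,-0.08,1],[0,0,0,0.007,-0.09,-0.12,1],[0,0,0,0.007,-0.09,-0.12,1],[0,0,0,0.007,-0.09,-0.12,1]]}}

```text
time: 6.0
tcp_pos: [0.4506, 0.0053, 0.1547]
ee_rot: [0.624, 0.781, 0.001, 0.002]
ft_force: [0.3, 0.1, -0.2]
grip_width: 0.009
gripper_force: 0.0
```

```bash
python3 - <<'E'
from h import *
o=env.get_obs();p=env.camera_params('wrist');im=env.capture('wrist');print(o['time'],dock(o['tcp_pos']),o['tcp_pos'][2])
for n,P in(('disc',(0,0,.025)),('lev0',(0,.042,.047)),('bartab',(-.1215,0,.047))): print(n,proj(p,np.r_[O+P[0]*X+P[1]*Y,P[2]]).round(1))
import pickle;pickle.dump((p,o),open('w3.pkl','wb'));cv2.imwrite('pics/w3.png',im)
cv2.imwrite('pics/w3c.png',cv2.resize(im[40:260,320:520],None,fx=2.7,fy=2.7,interpolation=cv2.INTER_CUBIC))
print(goal(-.16,0,.07,0),goal(-.15,0,.034,0))
E
```

```text
6.0 (np.float64(-0.021012208419028088), np.float64(-0.04801462875496459)) 0.15474938419621764
disc [366.4 209.3]
lev0 [414.4 216.7]
bartab [377.4  78.5]
[ 0.1     0.1    -0.      0.1391  0.0479  0.0838] [ 0.1     0.1    -0.      0.1292  0.0478  0.1198]
```

View pics/w3c.png

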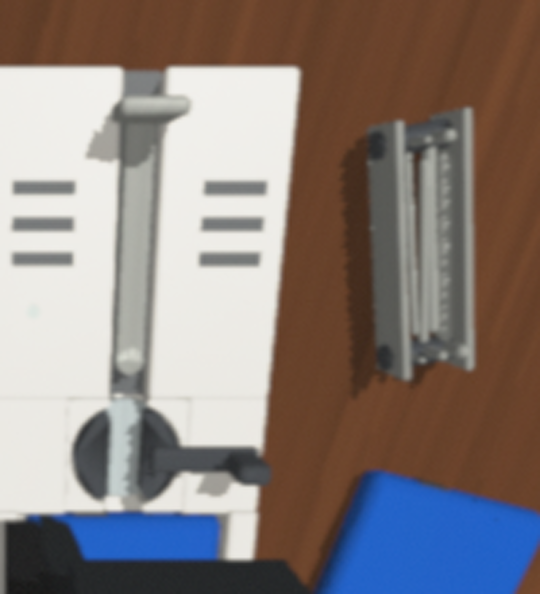

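The disc's slot is in line with the channel, running vertically at crop x≈125 from y≈400 to 495, and the lever points to dock +y. The bar tab's top is at about crop (157,104), which is dock x ≈ -0.1215. I'll go behind the tab, clear of it, and then descend.

>>> {"api": "jog_arm", "payload": {"motion": [[0,0,0,0.06,0.02,0,1],[0,0,0,0.12,0.048,0.03,1],[0,0,0,0.139,0.048,0.084,1],[0,0,0,0.137,0.048,0.1,1],[0,0,0,0.134,0.048,0.12,1],[0,0,0,0.134,0.048,0.12,1],[0,0,0,0.134,0.048,0.12,1]]}}

```text
time: 6.92
tcp_pos: [0.468, 0.146, 0.0339]
ee_rot: [0.624, 0.781, -0.0, 0.001]
ft_force: [-0.3, 0.8, 0.2]
grip_width: 0.006
gripper_force: 0.0
```

```bash
python3 - <<'E'
from h import *
o=env.get_obs();print(o['time'],dock(o['tcp_pos']),o['tcp_pos'][2],o['ft_force'])
print(goal(-.13,0,.034,0),goal(-.048,0,.034,0))
E
```

```text
6.925 (np.float64(-0.15439440976155394), np.float64(0.00013641355168696637)) 0.03393684127777299 [-0.33105844  0.79865498  0.1880919 ]
[ 0.1     0.1    -0.     -0.0244 -0.0001 -0.    ] [ 1.000e-01  1.000e-01 -0.000e+00 -1.064e-01 -0.000e+00  1.000e-04]
```

>>> {"api": "jog_arm", "payload": {"motion": [[0,0,0,-0.008,0,0,1],[0,0,0,-0.014,0,0,1],[0,0,0,-0.019,0,0,1],[0,0,0,-0.024,0,0,1],[0,0,0,-0.029,0,0,1],[0,0,0,-0.034,0,0,1],[0,0,0,-0.039,0,0,1],[0,0,0,-0.044,0,0,1],[0,0,0,-0.049,0,0,1],[0,0,0,-0.054,0,0,1]]}}

```text
time: 8.18
tcp_pos: [0.48, 0.0927, 0.0346]
ee_rot: [0.624, 0.781, 0.0, 0.002]
ft_force: [0.6, 1.9, 0.9]
grip_width: 0.006
gripper_force: 0.9
```

>>> {"api": "jog_arm", "payload": {"motion": [[0,0,0,-0.005,0,0,1],[0,0,0,-0.01,0,0,1],[0,0,0,-0.015,0,0,1],[0,0,0,-0.02,0,0,1],[0,0,0,-0.025,0,0,1],[0,0,0,-0.03,0,0,1],[0,0,0,-0.035,0,0,1],[0,0,0,-0.04,0,0,1],[0,0,0,-0.044,0,0,1],[0,0,0,-0.047,0,0,1]]}}

```text
time: 9.43
tcp_pos: [0.4902, 0.047, 0.0346]
ee_rot: [0.624, 0.781, 0.0, 0.002]
ft_force: [0.3, 3.6, -1.9]
grip_width: 0.007
gripper_force: 1.4
```

```bash
python3 - <<'E'
from h import *
o=env.get_obs();print(o['time'],dock(o['tcp_pos']),o['tcp_pos'][2],o['ft_force'])
E
```

```text
9.425 (np.float64(-0.05288699024575268), np.float64(-0.00014276913579387845)) 0.03456388503462241 [ 0.3287945   3.59384385 -1.8743789 ]
```

Still pushing freely (bar plus drive friction). I'll press to the stop in small steps.

>>> {"api": "jog_arm", "payload": {"motion": [[0,0,0,-0.002,0,0,1],[0,0,0,-0.004,0,0,1],[0,0,0,-0.006,0,0,1],[0,0,0,-0.006,0,0,1]]}}

```text
time: 9.93
tcp_pos: [0.4909, 0.0435, 0.0346]
ee_rot: [0.625, 0.781, 0.001, 0.0]
ft_force: [-0.7, 13.8, 1.6]
grip_width: 0.002
gripper_force: 6.8
```

```bash
python3 - <<'E'
from h import *
o=env.get_obs();print(o['time'],dock(o['tcp_pos']),o['tcp_pos'][2],o['ft_force'])
E
```

```text
9.925 (np.float64(-0.04933129618987005), np.float64(-0.0002469226728837346)) 0.03458004700741151 [-0.73443115 13.77135162  1.61524109]
```

The force jumped to 13.8 N within 1–2 mm of the expected home position, so the bar is at its stop. Next I'll back off, lift and verify.

>>> {"api": "jog_arm", "payload": {"motion": [[0,0,0,0.01,0,0,1],[0,0,0,0.03,0,0,1],[0,0,0,0.03,0,-0.04,1],[0,0,0,0.0,-0.05,-0.09,1],[0,0,0,-0.06,-0.1,-0.13,1],[0,0,0,-0.09,-0.11,-0.14,1],[0,0,0,-0.09,-0.11,-0.14,1],[0,0,0,-0.09,-0.11,-0.14,1]]}}

```text
time: 10.92
tcp_pos: [0.4037, -0.0709, 0.1747]
ee_rot: [0.625, 0.781, 0.0, 0.002]
ft_force: [0.3, 0.8, -1.1]
grip_width: 0.001
gripper_force: 0.0
```

```bash
python3 - <<'E'
from h import *
o=env.get_obs();p=env.camera_params('wrist');im=env.capture('wrist');print(o['time'],dock(o['tcp_pos']),o['tcp_pos'][2],o['ft_force'])
for n,P in(('disc',(0,0,.025)),('lev0',(0,.042,.047)),('bartabHome',(-.036,0,.047)),('drv rear',(.054,.039,.024))): print(n,proj(p,np.r_[O+P[0]*X+P[1]*Y,P[2]]).round(1))
cv2.imwrite('pics/w4.png',im)
t=env.capture('top');cv2.imwrite('pics/t4.png',t)
pt=env.camera_params('top');m=cv2.inRange(cv2.cvtColor(t,cv2.COLOR_BGR2HSV),(105,150,60),(130,255,255))
for c in cv2.findContours(m,0,2)[0]:
    if cv2.contourArea(c)>100:
        r=cv2.minAreaRect(c);print(r,dock(ray(pt,r[0],.024)))
E
```

```text
10.925 (np.float64(0.04291103003856537), np.float64(-0.11063945971918132)) 0.17474849494189368 [ 0.30588462  0.79762336 -1.0821    ]
disc [427.1 143.7]
lev0 [479.6 145.9]
bartabHome [439.9 106.3]
drv rear [457.6 194.1]
((386.1346435546875, 218.17306518554688), (26.67179298400879, 39.0271110534668), 78.69007110595703) (np.float64(0.11019310298990798), np.float64(0.0005783284597047168))
((364.4769592285156, 180.4153594970703), (38.27431106567383, 25.294328689575195), 3.1798300743103027) (np.float64(0.07304209287881534), np.float64(0.12174304711713584))
```

View pics/w4.png

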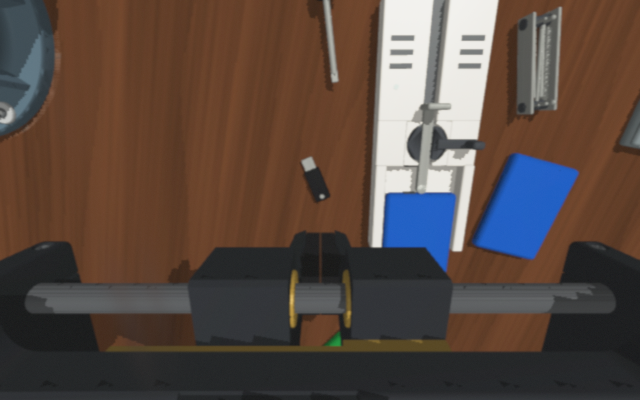

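The picture shows the bar tab at (437,106), against a prediction of (440,106) for fully home. The lever is at (480,145) in line, and the drive's rear edge is at row ~193 against 194 predicted. The drive centre measures about 110 mm and the hand is clear, so I'm handing in.

```bash
python3 -c "
from station import env
print(env.finish_job())"
```

```text
the job is handed in; nothing more can be done
None
```

The job is handed in, with no verdict returned: the final pictures show the disc's slot lined up, the bar home at its stop and the drive ejected (centre about 110 mm ahead of the disc axis), and the hand is clear.

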